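# Load the slide tray under the scanner bridge

### The arm

A 6-joint arm with a two-finger parallel gripper is mounted at the origin on the work surface. World frame = base frame: x ahead of the robot, y to its left, z up, the work surface at z = 0. Lengths are in m, angles in rad, forces in N, time in s.
With the tool pointing down it reaches from about 0.275 to 0.825 m from the base axis. Payload 4.9 kg.
Tool frame: the origin (TCP) lies midway between the tips of the shut fingers; the grasp point (between the pads) lies 19 mm behind it (bot.grip_depth is the distance from the TCP to the grasp point, in m); z points along the fingers, y is the line along which they close (so a half turn about z gives the same grasp; the last joint's range is limited). The gripper opens to 85 mm and grips with 20 to 120 N. Pads are 22 mm wide; open, the fingers measure 114 mm over their backs; the gripper's body (76 mm by 85 mm) begins 54 mm behind the grasp point. The pads swing forward as they close: fully open they stand 13 mm farther back than shut.
Start: joints at [-0.134, 0.326, -0.193, 1.052, 0, 1.437], TCP at [0.55, 0, 0.231] pointing down, gripper open.
Joint ranges: [-2.65, 2.65], [-0.97, 1.79], [-1.3, 1.35], [-1.93, 2.1], [-1.47, 1.37], [-3.14, 3.14]. Speed limits (rad/s): [2.57, 2.57, 3.14, 3.14, 3.14, 3.14].

### API

Orientations are given as a unit quaternion [w, x, y, z].
In Python, from cell import bot gives the robot as it stands. Calls block until the motion is done:
- bot.move_pose(position, orientation): joint-space move of the TCP to a pose.
- bot.move_linear(position, speed=0.15, rotation=None, until_force=None): straight line of the TCP; rotation=None keeps the orientation; speed is the mean speed in m/s. With until_force (N) it stops when the force on the tool has changed by that much, and returns True; else False.
- bot.goto_joints(angles): joint-space move.
- bot.set_gripper(opening, grasp_force=None): opening from 0.0 (shut) to 1.0 (fully open); grasp_force is the grip in N (None keeps the last); returns when the fingers have stopped.
- bot.wait(seconds).
- bot.solve_ik(position, orientation): joint angles nearest the present ones, or None.
- bot.camera(name): name is "scene" or "side" or "wrist"; returns the picture (480x640x3 uint8, red, green, blue); there is no depth.
- bot.calibration(name): a dict with "mtx" (3x3 intrinsics, pixels), "extrinsics" (4x4, takes a point from world to camera coordinates); the wrist camera has in their place "hand_eye" (4x4, takes a point from camera to tool coordinates, whose origin is the TCP and whose axes are the flange's). Camera axes: x right, y down, z forward; pixel columns grow to the right and rows downward; lengths in m; the calibration is good to about 2 mm. A picture is of the moment at which its call begins: read the wrist's pose just before it. calibration takes no time and is no camera call.
A pose or a line that the arm cannot do raises bot.PlanningError and nothing moves.
- bot.close_job(): hands the job in; it is judged then, once.
Trained networks look in the newest picture that a camera, given by its name, has taken for a name from the list of things; names that differ only in an ending like _2 or _b are one class to them, and where a whole thing is asked for, a point or a joint stands for the part that bears it (a point fixed in the world has none). Each returns a list of dicts, best first, with "confidence" (0 to 1); they miss things now and then, are a little off and sometimes report something else, mostly with a low value. They report only what shows in the picture. A call takes as long as a camera call. They do not tell look-alikes from the thing itself.
- bot.search_frame(camera, thing): "bbox" ([left, top, width, height] in pixels, round what is visible of it).
Readings, each from a call of its own:
- bot.read_clock(): time.
- bot.read_joint_positions(): joint angles.
- bot.read_joint_vel(): joint speeds.
- bot.read_joint_efforts(): joint torques, N m.
- bot.read_position(): TCP position.
- bot.read_tool_rot(): TCP orientation.
- bot.read_ft_force(): force on the tool from outside, world axes, zero at the start.
- bot.read_moment(): the same for the moment, N m.
- bot.read_gripper_width(): opening from 0.0 (shut) to 1.0 (fully open).
- bot.read_finger_force(): force on a finger pad.
Only numpy, scipy, OpenCV 4.12 (cv2) and the standard library are available. Lean on these libraries where they do the work, as an engineer would, in place of code of your own. Each camera call takes 0.05 s, during which the arm holds its last target. There are 200 camera calls.

### The job

Push the blue slide tray along the scanner bed and under the low ivory bridge until its leading edge rests squarely against the red stop on the far side, then press the green start button once the tray is home and let go of it. Only push and press with the fingers: keep the tray flat on the bed, never lift or tip it, and leave the jar, the amber bottle and the tip box alone.

Things in the scene. Friction and masses are not known exactly. Their poses are not given: they have to be found in the camera images.
- tray: Loose blue slide tray lying flat on the scanner bed: a plate 90 (x) x 150 (y) x 12 mm (z), about 0.25 kg, four glass slides flush in its top. Origin: centre of its underside. Its +y end is the leading edge that goes under the bridge first. It starts in front of the bridge, up to 30 mm off the lane's middle and turned up to 0.22 rad.
- scanner: Fixed ivory slide scanner. Origin on the work surface (z = 0); x across the lane, +y the direction in which the tray is pushed. Its bed is 12 mm thick, x from -100 to 100 mm, y from -260 to 150 mm, its top smooth and level, two blue lines marking the lane.
- bridge (a point): Centre of the underside of the low ivory bridge over the bed, 15.5 mm above the bed; axes as the scanner's. The bridge is 60 mm deep along y; inner faces of its two feet at x = -50 and 50 mm (100 mm opening), outer faces at -84 and 84 mm; its beam's top is 27.5 mm, its black lens ring's top 37.5 mm above this point.
- stop (a point): Middle of the foot of the red stop bar's near face, at bed height, 75 mm beyond home along y; axes as the scanner's. The bar is 120 mm wide along x and 14 mm tall.
- home (a point): Point on the top of the bed in the middle of the lane, straight under the bridge's middle; axes as the scanner's. With the tray fully home its origin lies here and its axes match: its leading edge is against the stop and 45 mm of its trailing end still sticks out in front of the bridge.
- start_top (a point): Centre of the top face of the green start button (round, 32 mm across), which is pressed straight down; its small grey housing is fixed to the work surface beyond the stop end of the scanner, to one side or the other of the lane's line.
- start (a joint): Travel of the start button in m: 0 = up, 0.006 = fully down; spring return, about 5 N fully down; it counts as pressed beyond 0.004.
- jar: Loose specimen jar with an orange cap, 52 mm across and 62 mm tall, on the work surface beside the start button. Origin: centre of its underside. Leave alone.
- oil: Loose small amber bottle with a black cap, 32 mm across and 75 mm tall, on the work surface on the +x side of the scanner. Origin: centre of its underside. Leave alone.
- tipbox: Loose blue box with a clear lid, 62 x 92 x 55 mm, on the work surface on the +x side of the scanner. Origin: centre of its underside. Leave alone.
There are look-alikes about, which are no part of the job. Of the things that look like the tray, the smaller one is meant. There is more than one size of the part that bears start_top; the job needs the larger.

How it is judged:
By the outcome, as a careful person would: the job done as asked, in the order asked, and still so for the second after the job is handed in, with the robot touching nothing.
It also fails if it takes over 72 s, if anything falls off the work surface, if the arm or the gripper's body presses on something with over 40 N, if the wrist force passes 120 N, or if a joint passes its speed limit or range.

## Working session

There is one attempt and no reset: what is moved stays moved. The work goes in short steps, each a Python script; the robot and the scene stay as the last script left them, time stands still between calls to the robot, and variables do not carry over. Pictures are saved under pics/ and viewed, at most 10 in all, crops included, and the job is handed in when it is done.

```bash
mkdir -p pics; ls
python3 - <<'E'
from cell import bot
import cv2,numpy as np
for c in ("scene","side"):
    im=bot.camera(c); cv2.imwrite(f"pics/{c}0.png",im[:,:,::-1])
    for t in ("tray","scanner","start_top","jar","bridge","stop"):
        try:
            print(c,t,[([round(v) for v in d["bbox"]],round(d["confidence"],2)) for d in bot.search_frame(c,t)])
        except Exception as e: print(c,t,e)
    K=bot.calibration(c); print(K["mtx"].round(1).tolist(),K["extrinsics"].round(4).tolist())
print(bot.calibration("wrist"), bot.read_clock(), bot.read_tool_rot())
E
```

```text
pics
scene tray [([338, 143, 79, 50], 0.69), ([274, 188, 68, 43], 0.57)]
scene scanner [([214, 168, 209, 150], 0.96)]
scene start_top [([371, 335, 27, 21], 0.78), ([381, 392, 20, 14], 0.51)]
scene jar [([427, 267, 39, 54], 0.86)]
scene bridge [([213, 172, 215, 143], 0.56)]
scene stop [([215, 171, 206, 149], 0.6)]
[[460.5, 0.0, 332.5], [0.0, 460.5, 236.0], [0.0, 0.0, 1.0]] [[-0.8381, 0.5454, -0.0153, 0.4445], [0.3308, 0.4856, -0.8092, -0.1466], [-0.4339, -0.6832, -0.5873, 1.0535], [0.0, 0.0, 0.0, 1.0]]
side tray [([312, 177, 80, 62], 0.71)]
side scanner [([228, 149, 186, 176], 0.82)]
side start_top [([199, 309, 18, 24], 0.79), ([157, 334, 11, 16], 0.65), ([226, 152, 192, 172], 0.57)]
side jar [([266, 320, 34, 52], 0.59)]
side bridge [([228, 150, 187, 172], 0.71), ([196, 308, 25, 26], 0.63)]
side stop [([228, 152, 187, 171], 0.79)]
[[538.2, 0.0, 314.3], [0.0, 538.2, 237.0], [0.0, 0.0, 1.0]] [[-0.8669, -0.4985, 0.0065, 0.4576], [-0.3671, 0.6294, -0.6849, 0.2221], [0.3374, -0.5961, -0.7286, 0.8176], [0.0, 0.0, 0.0, 1.0]]
{'mtx': array([[332.18501976,   0.        , 319.50519455],
       [  0.        , 332.18501976, 239.95405982],
       [  0.        ,   0.        ,   1.        ]]), 'hand_eye': array([[-2.73501919e-04, -9.52176687e-01, -3.05547839e-01,
         7.84721396e-02],
       [ 9.99999502e-01,  3.28513877e-05, -9.97493906e-04,
         3.97183665e-04],
       [ 9.59828113e-04, -3.05547960e-01,  9.52176204e-01,
        -1.41669235e-01],
       [ 0.00000000e+00,  0.00000000e+00,  0.00000000e+00,
         1.00000000e+00]])} 0.7 [3.02294682e-05 7.07115296e-01 7.07098266e-01 1.53139453e-05]
```

View pics/scene0.png

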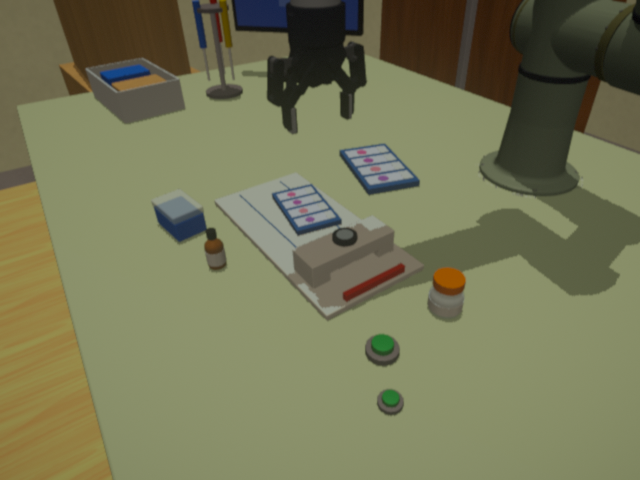

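View pics/side0.png

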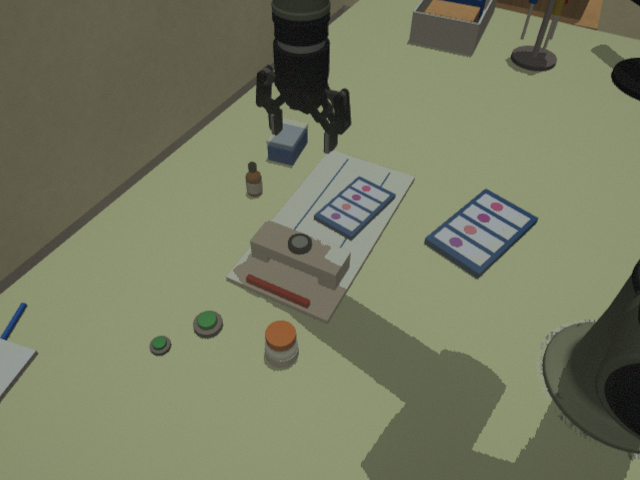

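The scene view shows the bed with corners near (215,205), (293,176), (421,265) and (330,305). The smaller tray is on it at (306,208), and the large button is at (382,345). The side view has bed corners at (335,152), (414,180), (327,312) and (230,276), the tray at (355,207), and the button at (207,320). I'll localise these and then look with the wrist camera.

```bash
cat > h.py <<'E'
from cell import bot
import cv2,numpy as np
from scipy.spatial.transform import Rotation as R
def quat(r): q=r.as_quat(); return [q[3],q[0],q[1],q[2]]
def rot(q): return R.from_quat([q[1],q[2],q[3],q[0]])
def snap(c,fn=None):
    """picture, K, world->camera at that moment"""
    cal=bot.calibration(c)
    if c=="wrist":
        T=np.eye(4); T[:3,:3]=rot(bot.read_tool_rot()).as_matrix(); T[:3,3]=bot.read_position()
        E=np.linalg.inv(T@cal["hand_eye"])
    else: E=cal["extrinsics"]
    im=bot.camera(c)
    if fn: cv2.imwrite(fn,im[:,:,::-1])
    return im,cal["mtx"],E
def unproj(uv,K,E,z):
    uv=np.atleast_2d(uv).astype(float)
    d=np.c_[uv,np.ones(len(uv))]@np.linalg.inv(K).T@E[:3,:3]
    c=-E[:3,:3].T@E[:3,3]
    return c+d*((z-c[2])/d[:,2])[:,None]
def proj(p,K,E):
    p=np.atleast_2d(p)@E[:3,:3].T+E[:3,3]; p=p@K.T; return p[:,:2]/p[:,2:]
E
python3 - <<'E'
from h import *
np.set_printoptions(precision=4,suppress=True)
P={"scene":([(215,205),(293,176),(421,265),(330,305)],[(382,344)],[(272,205),(311,185),(340,216),(304,231)]),
"side":([(335,152),(414,180),(327,312),(230,276)],[(207,319)],[(364,177),(396,189),(353,236),(315,216)])}
for c,(bed,btn,tr) in P.items():
    k=bot.calibration(c);K,E=k["mtx"],k["extrinsics"]
    b=unproj(bed,K,E,.012); print(c,b[:,:2].tolist(),np.linalg.norm(np.diff(b,axis=0),axis=1))
    print(unproj(btn,K,E,.02),unproj(tr,K,E,.024)[:,:2].tolist())
E
```

```text
scene [[0.651413908673044, -0.25124837537428246], [0.4610172737198702, -0.26811133704796986], [0.43505416748962716, 0.12583349433583152], [0.612839936312367, 0.12015250290781615]] [0.1911 0.3948 0.1779]
[[0.599  0.2293 0.02  ]] [[0.5633553201133581, -0.1676836084570854], [0.4590239004980317, -0.19207517880075287], [0.4744022745990519, -0.05918765684817384], [0.5557546817332902, -0.05513186361317457]]
side [[0.6301646869199743, -0.2690090174833585], [0.44370860165322257, -0.2695217666083859], [0.438756148093995, 0.11290313266267482], [0.6223559700443018, 0.1312996696452004]] [0.1865 0.3825 0.1845]
[[0.5971 0.2273 0.02  ]] [[0.5322939060219802, -0.21243066572947], [0.46031987799831264, -0.21170944475192677], [0.47580750502983077, -0.052331175301703614], [0.5624308936417399, -0.06256651063517604]]
```

Run:
```python
from h import *
q=bot.read_tool_rot()
for i,(x,y,z) in enumerate([(.53,-.14,.28),(.55,.10,.28)]):
    bot.move_pose([x,y,z],q); bot.wait(.3)
    im,K,E=snap("wrist",f"pics/w{i}.png"); np.savez(f"w{i}.npz",K=K,E=E)
    for t in("tray","start_top","scanner","jar","oil","tipbox"): print(i,t,[([round(v) for v in d["bbox"]],round(d["confidence"],2)) for d in bot.search_frame("wrist",t)])
print(bot.read_clock())
```

```text
0 tray [([263, 124, 90, 132], 0.94), ([74, 159, 114, 167], 0.68)]
0 start_top []
0 scanner [([228, 0, 191, 304], 0.91)]
0 jar []
0 oil [([458, 137, 55, 31], 0.83)]
0 tipbox [([444, 233, 65, 89], 0.84), ([229, 0, 185, 300], 0.44)]
1 tray [([103, 328, 61, 119], 0.85), ([255, 306, 80, 99], 0.55)]
1 start_top [([391, 4, 22, 22], 0.84), ([350, 69, 29, 30], 0.77)]
1 scanner [([222, 170, 163, 247], 0.72), ([213, 67, 56, 56], 0.39)]
1 jar [([209, 69, 61, 57], 0.61)]
1 oil []
1 tipbox [([415, 384, 19, 32], 0.88), ([347, 72, 32, 30], 0.71)]
3.6
```

View pics/w0.png

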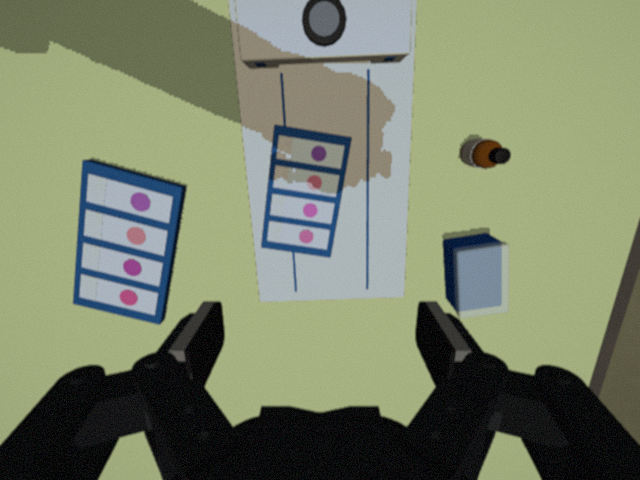

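View pics/w1.png

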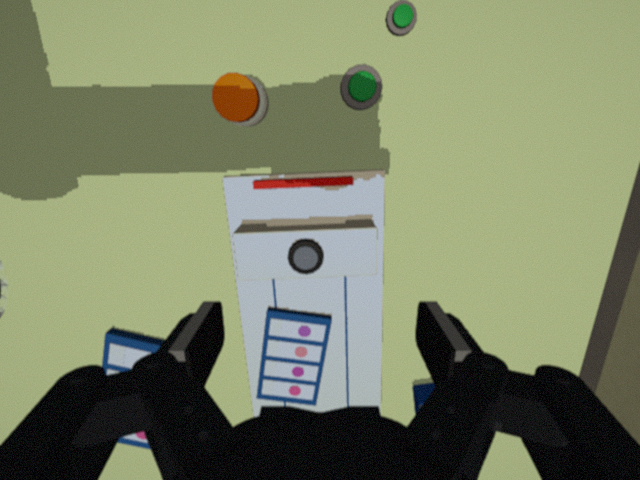

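The w0 view has tray corners at (276,126), (351,137), (331,256) and (262,247), with the near bed corners at (260,300) and (405,296). The w1 view has the far bed corners at (223,178) and (384,173), the stop foot from (254,189) to (352,185), the ring at (305,256), and the large button at (362,86).

Run:
```python
from h import *
from scipy.optimize import least_squares
np.set_printoptions(precision=4,suppress=True)
c=[np.load(f"w{i}.npz") for i in(0,1)]
U=lambda i,uv,z:unproj(uv,c[i]["K"],c[i]["E"],z)
W=np.r_[U(0,[(260,300),(405,296)],.012),U(1,[(223,178),(384,173)],.012)][:,:2]
def fit(M,W):
    f=lambda p:(M@np.array([[np.cos(p[2]),np.sin(p[2])],[-np.sin(p[2]),np.cos(p[2])]])+p[:2]-W).ravel()
    s=least_squares(f,[.5,0,0]); return s.x,s.fun.reshape(-1,2)*1e3
S,r=fit(np.array([[-100,-260],[100,-260],[-100,150],[100,150]])/1e3,W); print("scanner",S,r.tolist())
A=np.array([[np.cos(S[2]),-np.sin(S[2])],[np.sin(S[2]),np.cos(S[2])]])
inS=lambda w:(w[:,:2]-S[:2])@A
print("lines",inS(U(0,[(282,74),(296,290),(369,70),(367,288)],.012)).tolist())
T,r=fit(np.array([[-45,75],[45,75],[45,-75],[-45,-75]])/1e3,U(0,[(276,126),(351,137),(331,256),(262,247)],.024)[:,:2]); print("tray",T,r.tolist(),"inS",inS(T[None])[0],T[2]-S[2])
print("stop S",inS(U(1,[(254,189),(352,185)],.012)).tolist(),"stop top",inS(U(1,[(254,181),(352,177)],.026)).tolist())
print("ring S",inS(U(1,[(305,256)],.065)),inS(U(0,[(325,20)],.065)), "btn",U(1,[(362,86)],.02),"housing", U(1,[(342,88),(381,88)],.0))
print("ring W",U(1,[(305,256)],.065))
# button height by triangulation
rows=[];b=[]
for K,E,uv in[(bot.calibration("scene")["mtx"],bot.calibration("scene")["extrinsics"],(382,344)),(bot.calibration("side")["mtx"],bot.calibration("side")["extrinsics"],(207,319)),(c[1]["K"],c[1]["E"],(362,86))]:
    P=K@E[:3]
    for j in(0,1): r=uv[j]*P[2]-P[j]; r=r/np.linalg.norm(r[:3]); rows.append(r[:3]); b.append(-r[3])
print("tri btn",np.linalg.lstsq(np.array(rows),np.array(b),rcond=None)[0])
```

```text
scanner [ 0.5368 -0.0184  0.0401] [[-0.9341493589856142, -3.789215231286114], [0.28862864588719006, -2.3439279699331017], [-1.3877383515336628, 1.8682674864143878], [2.0332590646311433, 4.264875714806271]]
lines [[-0.04818664171152268, 0.023025093134677006], [-0.048574640495278446, -0.24298398891441472], [0.04873060921852099, 0.023284233127262507], [0.04784709864749287, -0.2436314341687233]]
tray [ 0.512  -0.1308 -0.1479] [[-1.9403172935016366, 2.468912417208008], [1.8526955328675987, 0.970275573054083], [0.8457994917207001, -2.372055643765747], [-0.7581777310866067, -1.0671323464915006]] inS [-0.0293 -0.1113] -0.18797025961613267
stop S [[-0.06220193434738781, 0.13306858936090227], [0.05873445445175205, 0.13289852071830371]] stop top [[-0.05836165556053415, 0.14463281571952016], [0.057586701714756404, 0.14443283019657321]]
ring S [[-0.0008  0.0621]] [[0.0002 0.0584]] btn [[0.5974 0.2271 0.02  ]] housing [[0.5766 0.2275 0.    ]
 [0.6219 0.2274 0.    ]]
ring W [[0.5335 0.0436 0.065 ]]
tri btn [0.5978 0.2272 0.0181]
```

```bash
cat >> h.py <<'E'
S=np.array([.5368,-.0184,.0401])
A=R.from_euler("z",S[2])
def sw(x,y,z): p=A.apply([x,y,0]); return [p[0]+S[0],p[1]+S[1],z]   # scanner frame -> world
def down(a):  # tool x at angle a in scanner frame, pointing down
    return quat(A*R.from_euler("z",a)*R.from_euler("x",np.pi))
E
python3 - <<'E'
from h import *
bot.set_gripper(.6)
best=None
for a in(0,np.pi):
    j=bot.solve_ik(sw(.072,-.13,.10),down(a)); print(a,None if j is None else np.round(j,2))
    if j is not None and (best is None or abs(j[5])<abs(best[1][5])): best=(a,j)
a=best[0]
bot.move_pose(sw(.072,-.13,.08),down(a))
bot.wait(.2)
hit=bot.move_linear(sw(.072,-.13,-.004),speed=.03,until_force=3)
zt=bot.read_position()[2]; print("touch",hit,zt,bot.read_ft_force())
z=zt+.003
bot.move_linear(sw(.072,-.13,.08),speed=.15)
bot.move_linear(sw(-.113,-.115,.08),speed=.2)
bot.move_linear(sw(-.113,-.115,z),speed=.1)
print(bot.read_position(),sw(-.113,-.115,z),bot.read_clock(),bot.read_gripper_width())
im,K,E=snap("scene","pics/s1.png"); cv2.imwrite("pics/s1c.png",cv2.resize(im[120:340,150:450,::-1],None,fx=2.5,fy=2.5))
open("state.txt","w").write(f"{a} {z}")
E
```

```text
0 [-0.35  0.58 -0.14  0.85  0.    2.75]
3.141592653589793 [-0.35  0.58 -0.14  0.85  0.   -0.39]
touch True 0.008801158485136597 [-0.53969708 -0.07642489  5.07676053]
[ 0.42892629 -0.13796158  0.0120116 ] [np.float64(0.42850110460100965), np.float64(-0.13783763751581218), np.float64(0.011801158485136597)] 10.6 0.5968464311703797
```

View pics/s1c.png

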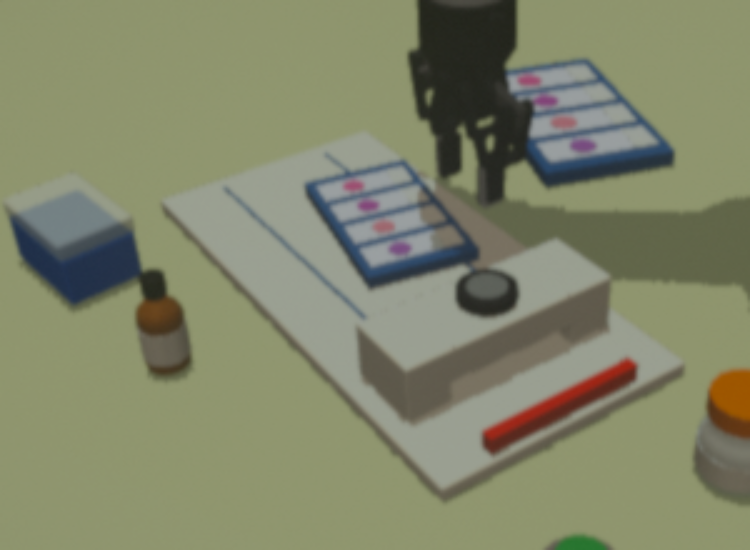

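The crop shows the fingers at about (470,180), just outside the tray's -x side and clear of both the big tray and the bridge. I'll push sideways until the tray is flush and centred, then check from above.

Run:
```python
from h import *
a,z=map(float,open("state.txt").read().split())
bot.move_linear(sw(-.0575,-.115,z),speed=.04)
bot.wait(.2); print(bot.read_ft_force())
bot.move_linear(sw(-.075,-.115,z),speed=.1)
bot.move_linear(sw(-.075,-.115,.12),speed=.2)
bot.move_pose(sw(-.0,-.22,.24),down(np.pi/2)); bot.wait(.3)
im,K,E=snap("wrist","pics/w2.png"); np.savez("w2.npz",K=K,E=E)
print([([round(v) for v in d["bbox"]],round(d["confidence"],2)) for d in bot.search_frame("wrist","tray")],bot.read_clock(),bot.read_joint_positions())
cv2.imwrite("pics/w2c.png",cv2.resize(im[0:300,170:470,::-1],None,fx=2,fy=2,interpolation=cv2.INTER_CUBIC))
```

```text
[-1.61718288  1.10154247  0.4606284 ]
[([9, 46, 142, 218], 0.92), ([270, 2, 102, 169], 0.69)] 15.1333 [-5.35464136e-01  4.05527288e-01 -5.27393881e-02  1.11260825e+00
 -2.42058985e-06  9.94993655e-01]
```

View pics/w2c.png

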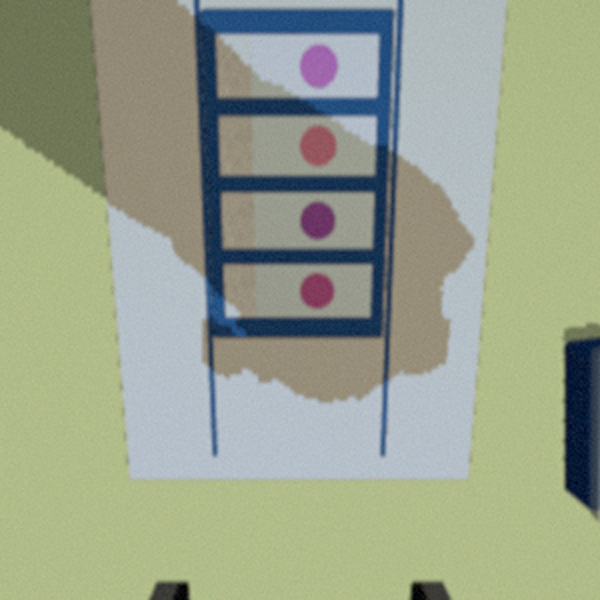

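The crop shows the tray squared up between the lines, with corners at (200,12), (393,11), (380,336) and (211,336). The lines end at (215,455) and (383,455). I'll compute the residual offset.

Run:
```python
from h import *
np.set_printoptions(precision=4,suppress=True)
c=np.load("w2.npz")
f=lambda uv,z:(unproj(np.array(uv)/2+[170,0],c["K"],c["E"],z)-[S[0],S[1],0])@A.as_matrix()
print("tray",f([(200,12),(393,11),(380,336),(211,336)],.024))
print("lines",f([(197,10),(401,10),(215,455),(383,455)],.012)); print("bed",f([(130,478),(468,478)],.012))
```

```text
tray [[-0.0458 -0.0294  0.024 ]
 [ 0.0431 -0.0291  0.024 ]
 [ 0.0426 -0.1761  0.024 ]
 [-0.0467 -0.1761  0.024 ]]
lines [[-0.0488 -0.0249  0.012 ]
 [ 0.0484 -0.0249  0.012 ]
 [-0.0486 -0.2447  0.012 ]
 [ 0.0483 -0.2447  0.012 ]]
bed [[-0.0988 -0.2587  0.012 ]
 [ 0.0984 -0.2586  0.012 ]]
```

Run:
```python
from h import *
a,z=map(float,open("state.txt").read().split())
bot.move_pose(sw(-.078,-.105,.10),down(a))
bot.move_linear(sw(-.078,-.105,z),speed=.15)
bot.move_linear(sw(-.0558,-.105,z),speed=.03)
bot.wait(.2)
bot.move_linear(sw(-.07,-.105,z),speed=.1)
bot.move_linear(sw(-.07,-.105,.10),speed=.2)
bot.move_pose(sw(0,-.212,.10),down(np.pi/2))
bot.move_linear(sw(0,-.212,z),speed=.15); bot.wait(.2)
h1=bot.move_linear(sw(0,-.05,z),speed=.05,until_force=8)
print(h1,bot.read_position(),bot.read_ft_force(),bot.read_clock())
if not h1:
    h2=bot.move_linear(sw(0,-.018,z),speed=.02,until_force=5)
    p=np.array(bot.read_position())-[S[0],S[1],0]; print(h2,A.inv().apply(p),bot.read_ft_force(),bot.read_moment(),bot.read_clock())
```

```text
False [ 0.53880719 -0.06840287  0.011812  ] [ 0.1447773  -1.18777344 -1.17297344] 24.8
True [-0.00015753 -0.02635552  0.0116139 ] [ 0.5857855  -2.64388976  0.43032535] [-0.155209   -0.06181154  0.00884917] 25.9333
```

Run:
```python
from h import *
a,z=map(float,open("state.txt").read().split())
h=bot.move_linear(sw(0,-.020,z),speed=.01,until_force=8)
p=np.array(bot.read_position())-[S[0],S[1],0]; print(h,A.inv().apply(p),bot.read_ft_force())
bot.move_linear(sw(0,-.06,z),speed=.06)
bot.move_linear(sw(0,-.06,.15),speed=.2)
bot.move_pose(sw(0,-.02,.24),down(np.pi/2)); bot.wait(.3)
im,K,E=snap("wrist","pics/w3.png"); np.savez("w3.npz",K=K,E=E)
cv2.imwrite("pics/w3c.png",cv2.resize(im[0:300,170:470,::-1],None,fx=2,fy=2,interpolation=cv2.INTER_CUBIC))
print(bot.read_clock())
```

```text
True [-0.00050335 -0.02645314  0.01130933] [ 0.23709021 -1.01084724  0.55266487]
28.7
```

View pics/w3c.png

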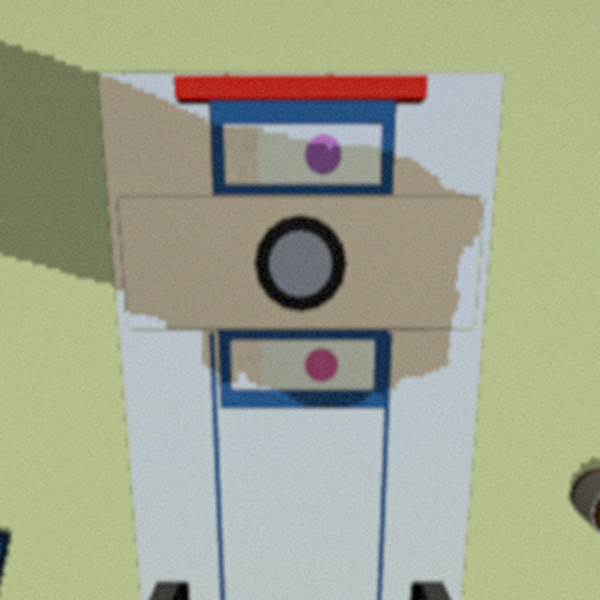

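The crop shows the tray under the bridge with its leading edge flush against the red stop, with corners at (211,101) and (395,101). The trailing corners are at (221,407) and (389,407). I'll measure the residual before pressing.

Run:
```python
from h import *
np.set_printoptions(precision=4,suppress=True)
c=np.load("w3.npz")
f=lambda uv,z:(unproj(np.array(uv)/2+[170,0],c["K"],c["E"],z)-[S[0],S[1],0])@A.as_matrix()
print("tray",f([(211,101),(395,101),(221,407),(389,407)],.024))
print("stop",f([(175,77),(427,77),(175,100),(427,100)],.026)); print("lines",f([(219,500),(383,500),(223,598),(379,598)],.012),"ring",f([(300,263)],.065))
```

```text
tray [[-0.0431  0.1336  0.024 ]
 [ 0.0445  0.1335  0.024 ]
 [-0.0437 -0.0142  0.024 ]
 [ 0.0476 -0.0142  0.024 ]]
stop [[-0.0593  0.1432  0.026 ]
 [ 0.0588  0.143   0.026 ]
 [-0.0599  0.1336  0.026 ]
 [ 0.0594  0.1335  0.026 ]]
lines [[-0.0484 -0.0721  0.012 ]
 [ 0.048  -0.0721  0.012 ]
 [-0.0484 -0.1363  0.012 ]
 [ 0.0479 -0.1362  0.012 ]] ring [[-0.0006  0.06    0.065 ]]
```

Run:
```python
from h import *
q=down(np.pi/2); x,y=.5977,.2272
bot.move_pose([x,y,.15],q); bot.set_gripper(0)
bot.move_linear([x,y,.045],speed=.15); bot.wait(.3)
h=bot.move_linear([x,y,.004],speed=.02,until_force=9)
print(h,bot.read_position(),bot.read_ft_force()); bot.wait(.3); print(bot.read_position(),bot.read_ft_force())
im,K,E=snap("scene"); cv2.imwrite("pics/p.png",cv2.resize(im[160:440,200:500,::-1],None,fx=2,fy=2))
bot.move_linear([x,y,.05],speed=.05)
bot.move_linear([x,y,.20],speed=.2); bot.wait(.3)
im2,K,E=snap("scene"); cv2.imwrite("pics/p2.png",np.hstack([cv2.resize(i[160:440,220:480,::-1],None,fx=1.5,fy=1.5) for i in(im,im2)]))
print(bot.read_clock(),bot.read_ft_force())
```

```text
True [0.59767611 0.2271901  0.01607586] [-0.77089518 -0.23358817  4.8345739 ]
[0.59768201 0.22717896 0.01604106] [-1.4620431  -0.92021775  6.36771201]
35.3167 [-0.31850044  0.56144924 -0.52327034]
```

View pics/p2.png

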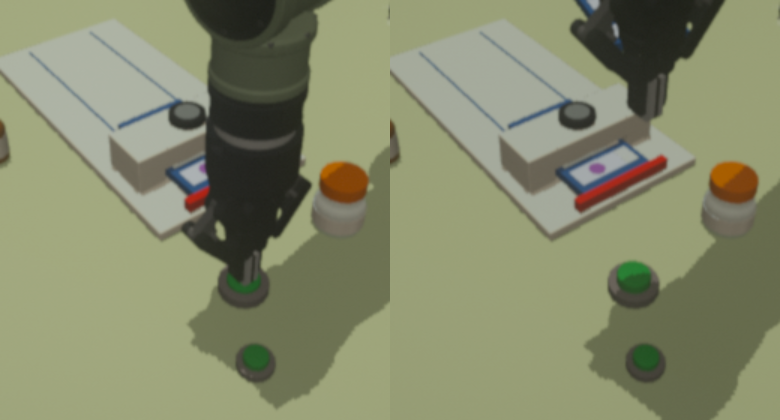

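The left half shows the finger on the large button and the right half shows it released and up. The tray is still against the stop. I can't tell for certain that the button went fully down, because the force readings are noisy, so I'll check with one firmer press.

Run:
```python
from h import *
x,y=.5977,.2272
bot.move_linear([x,y,.035],speed=.15); bot.wait(.3)
z=.030; 
while z>.006:
    h=bot.move_linear([x,y,z],speed=.02,until_force=20); f=np.mean([bot.read_ft_force()[2] for _ in range(8)])
    print(round(z,4),round(bot.read_position()[2],4),round(f,2),h)
    if h or f>16: break
    z-=.0015
bot.wait(.2)
bot.move_linear([x,y,.05],speed=.06); bot.move_linear([x,y,.20],speed=.2); bot.wait(.3)
print(bot.read_clock())
```

```text
0.03 0.0297 0.1 False
0.0285 0.0284 0.45 False
0.027 0.0269 0.27 False
0.0255 0.0254 0.13 False
0.024 0.0239 -0.14 False
0.0225 0.0224 -0.11 False
0.021 0.0212 2.59 False
0.0195 0.0197 2.94 False
0.018 0.0181 3.51 False
0.0165 0.0166 4.69 False
0.015 0.016 8.77 False
0.0135 0.0158 18.76 False
42.175
```

The button top is at 22 mm and it bottoms out at 16 mm, so it went the full 6 mm. It is released now.

```bash
python3 -c "
from cell import bot
print(bot.close_job())"
```

```text
the job is handed in; nothing more can be done
None
```

The tray is home, flush against the red stop, and the large green button was then pressed fully down and released; I pressed it twice, the second time to confirm full travel, and handed the job in at about 42 s.

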